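# Clear the pottery bench into the sorting trays

### The arm

A 6-joint arm with a two-finger parallel gripper is mounted at the origin on the work surface. World frame = base frame: x ahead of the robot, y to its left, z up, the work surface at z = 0. Lengths are in m, angles in rad, forces in N, time in s.
With the tool pointing down it reaches from about 0.35 to 0.925 m from the base axis. Payload 6.4 kg.
Tool frame: the origin (TCP) lies at the very end of the fingers, on their centre line; the grasp point (between the pads) lies 19 mm behind it (arm.tcp_to_grasp is the distance from the TCP to the grasp point, in m); x points along the fingers, y is the direction in which the jaws open and shut, and the axes are right-handed (so a half turn about x gives the same grasp; the last joint's range is limited). The gripper opens to 85 mm and grips with 20 to 120 N. Pads are 22 mm wide; open, the fingers measure 114 mm over their backs; the gripper's body (76 mm by 85 mm) begins 54 mm behind the grasp point. The pads swing forward as they close: fully open they stand 13 mm farther back than shut.
Start: joints at [1.026, 0.245, 1.558, -0, 1.339, -0.174], TCP at [0.236, 0.606, 0.231] pointing down, gripper open.
Joint ranges: [-3.13, 3.13], [-1.02, 2.26], [0.13, 2.54], [-0.95, 4.09], [0.21, 2.88], [-2.74, 2.74]. Speed limits (rad/s): [2.57, 2.57, 3.14, 3.14, 3.14, 3.14].

### API

Orientations are given as [roll, pitch, yaw] about the fixed x, y, z axes, in that order (R = Rz(yaw) Ry(pitch) Rx(roll)).
In Python, from station import arm, capture, camera_info gives the robot as it stands. The module is installed in compiled form; this text tells all that it offers.
- The arm moves only by the tool move_arm, never from a script. Its argument "moves" is a list of rows, each a list of 3 entries, a list of its own where there are three numbers: the shift along the world's x, y, z in mm, then the turn about the world's z in rad, then the opening, from 0 (shut) to 1 (fully open). A call has 1 to 12 rows; each row shifts and turns the commanded pose from where the row before left it; what a row does not reach is not made up. A row lasts 1/8 s, in which the tool goes at most 62.5 mm and 10.7 degrees, less where a joint would pass 70% of its speed; a pose out of reach is approached as far as the arm can. A call is refused whole if a number of a shift passes 62.5 or a number of a turn 0.188, either way. A call with a gripper value outside its range is refused whole. The fingers move at their own pace and stop on an object; "squeeze" is the grip in N (left out, the last holds). Time passes only in rows, so rows that do not move let the fingers close. It gives the time, the measured TCP pose, the force and the opening at its end, in the units of the state.
- arm.observe(): the state, without advancing time (a new reading comes with each control period).
- capture(name): name is "scene" or "top" or "wrist"; returns the picture (480x640x3 uint8, red, green, blue); there is no depth.
- camera_info(name): a dict with "camera_matrix" (3x3 intrinsics, pixels), "dist" ([k1, k2, p1, p2, k3] as OpenCV has them; the pictures are not rectified), "origin" and "orientation" of the camera in the world; the wrist camera has in their place "hand_eye" (4x4, takes a point from camera to tool coordinates, whose origin is the TCP and whose axes are the tool frame's). Camera axes: x right, y down, z forward; pixel columns grow to the right and rows downward; lengths in m; the calibration is good to about 2 mm. A picture is of the moment at which its call begins: read the wrist's pose just before it. camera_info takes no time and is no camera call.
- arm.finish_job(): hands the job in, once; it reports no verdict.
The state is a dict: "clock": time; "joint_pos": joint angles; "qd": joint speeds; "joint_torque": joint torques, N m; "eef_pos": TCP position; "eef_rot": TCP orientation; "ft_force": force on the tool from outside, world axes, zero at the start; "wrist_torque": the same for the moment, N m; "gripper_width": finger opening in m.
Only numpy, scipy, OpenCV 4.12 (cv2) and the standard library are available. Lean on these libraries where they do the work, as an engineer would, in place of code of your own. Each camera call takes 0.05 s, during which the arm holds its last target.

### The job

Sort the things lying on the pottery bench into their trays: the two glaze jars upright in the green tray, one in each bay; the two square kiln props upright in the dark wooden tray, one in each bay; and the trimming tool lying flat in the red tray. Leave the clay bowl and the pot of tools where they stand.

Things in the scene. Friction and masses are not known exactly. Their poses are not given: they have to be found in the camera images.
- jar_blue_mid (a point): Small round glaze jar, pale body and BLUE screw lid, 50 mm diameter, 70 mm high, about 0.16 kg. It stands upright and loose on the table; this point is at its centre, half-way up; z is its long axis, up.
- jar_yellow_mid (a point): Small round glaze jar, cream body and YELLOW screw lid, 50 mm diameter, 70 mm high, about 0.16 kg. It stands upright and loose on the table; this point is at its centre, half-way up; z is its long axis, up.
- prop_tall_mid (a point): Tall kiln prop: a buff square fireclay post 40 x 40 mm and 75 mm high, with a dark round spot in its top, about 0.2 kg. x and y are square to its sides. It stands upright and loose on the table; this point is at its centre, half-way up; z is its long axis, up.
- prop_short_mid (a point): Short kiln prop: a buff square fireclay post 40 x 40 mm and 55 mm high, with a dark round spot in its top, about 0.14 kg. x and y are square to its sides. It stands upright and loose on the table; this point is at its centre, half-way up; z is its long axis, up.
- trimmer_mid (a point): Double-ended trimming tool lying flat and loose on the table: wooden handle 72 mm long, 18 mm wide and 18 mm thick in its middle, a steel wire loop (up to 28 mm wide) at each end, 130 mm long over all, about 0.05 kg. This point is at its centre, 9 mm above what it lies on; x runs along it, y across it, z up.
- tray_green: GREEN plastic open tray fixed to the table, outside 132 mm (its x) by 175 mm (its y) by 25 mm high, walls and floor 5 mm thick (inner floor 5 mm above the table). Origin: centre of its underside, on the table; x, y along its sides, z up. A 5 mm divider of wall height along its x parts it into two bays, each 122 mm (x) by 80 mm (y), centred at y = +42.5 and -42.5 mm.
- tray_wood: DARK WOODEN open tray fixed to the table, outside 132 mm (its x) by 175 mm (its y) by 25 mm high, walls and floor 5 mm thick (inner floor 5 mm above the table). Origin: centre of its underside, on the table; x, y along its sides, z up. A 5 mm divider of wall height along its x parts it into two bays, each 122 mm (x) by 80 mm (y), centred at y = +42.5 and -42.5 mm.
- tray_red: RED plastic open tray fixed to the table, outside 132 mm (its x) by 175 mm (its y) by 25 mm high, walls and floor 5 mm thick (inner floor 5 mm above the table). Origin: centre of its underside, on the table; x, y along its sides, z up. It has no divider: one space of 122 mm (x) by 165 mm (y), so the tool fits only lengthways along its y.
- bowl: Bystander, to be left where it stands: grey clay bowl standing upside down, 124 mm across its rim, which is down on the table, 62 mm high. Origin: centre of its underside.
- tool_pot: Bystander, to be left where it stands: white pot, 86 mm diameter, 90 mm high, with tools standing in it up to about 185 mm. Origin: centre of its underside.
Mind the look-alikes: they are no part of the job. Several things look just like the part that bears trimmer_mid: the one meant starts farthest from the robot's base.

How it is judged:
By the outcome, as a careful person would: the job done as asked, in the order asked, and still so for the second after the job is handed in, with the robot touching nothing.
It also fails if it takes over 112 s, if anything falls off the work surface, if the arm or the gripper's body presses on something with over 40 N, if the wrist force passes 120 N, or if a joint passes its speed limit or range.

## Working session

There is one attempt and no reset: what is moved stays moved. The work goes in short steps, Python scripts to look and compute and a tool call to move; the robot and the scene stay as the last step left them, time stands still between calls to the robot, and variables do not carry over. Pictures are saved under pics/ and viewed, and the job is handed in when it is done.

Besides the shell and the picture viewer there is one more tool, called by a JSON object that holds its "api" and its "payload". move_arm: Moves the arm, as the interface text tells. Its arguments: {"type":"object","properties":{"moves":{"type":"array","items":{"type":"array"}},"squeeze":{"type":"number"}},"required":["moves"]}

```bash
mkdir -p pics
python3 - <<'E'
from station import arm,capture,camera_info
import cv2
print(arm.observe())
for n in("scene","top","wrist"):
    cv2.imwrite(f"pics/{n}0.png",capture(n)[:,:,::-1]); print(n,camera_info(n))
E
```

```text
{'clock': 0.0, 'joint_pos': array([ 1.02587644e+00,  2.45814568e-01,  1.55902929e+00,  2.07232357e-05,
        1.33864594e+00, -1.74082021e-01]), 'qd': array([-0.00085717,  0.00202268,  0.00070691, -0.00031982,  0.00191234,
        0.0008811 ]), 'joint_torque': array([-2.49573503e-05, -4.29512680e+01, -3.26130366e+01, -1.10633496e-04,
        5.24054660e-03,  9.28347873e-06]), 'eef_pos': array([0.23524714, 0.60534658, 0.23017177]), 'eef_rot': array([-1.7555035 ,  1.56889907, -2.12634615]), 'ft_force': array([ 0.08726946, -0.73888189, -0.2793299 ]), 'wrist_torque': array([ 0.05783693, -0.04774002, -0.01328836]), 'gripper_width': 0.0851089239774395}
scene {'camera_matrix': array([[487.74887675,   0.        , 312.43293458],
       [  0.        , 487.74887675, 245.62712484],
       [  0.        ,   0.        ,   1.        ]]), 'dist': array([-0.00559875,  0.        ,  0.        ,  0.        ,  0.        ]), 'origin': array([1.03126788, 0.98885054, 1.00256819]), 'orientation': array([-2.24756128,  0.01446338,  2.55338352])}
top {'camera_matrix': array([[512.30574127,   0.        , 303.003
[... 226 characters left out ...]
1149824, 1.26667203]), 'orientation': array([-2.91515792,  0.00466903, -1.53325791])}
wrist {'camera_matrix': array([[346.87872927,   0.        , 317.46093724],
       [  0.        , 346.87872927, 240.82405546],
       [  0.        ,   0.        ,   1.        ]]), 'dist': array([-0.03558227,  0.        ,  0.        ,  0.        ,  0.        ]), 'hand_eye': array([[-1.10435153e-04, -3.14247383e-01,  9.49341124e-01,
        -1.42650752e-01],
       [ 9.99999984e-01,  1.01547812e-04,  1.49942188e-04,
        -4.81974795e-04],
       [-1.43522454e-04,  9.49341125e-01,  3.14247367e-01,
        -8.11166810e-02],
       [ 0.00000000e+00,  0.00000000e+00,  0.00000000e+00,
         1.00000000e+00]])}
```

View pics/top0.png

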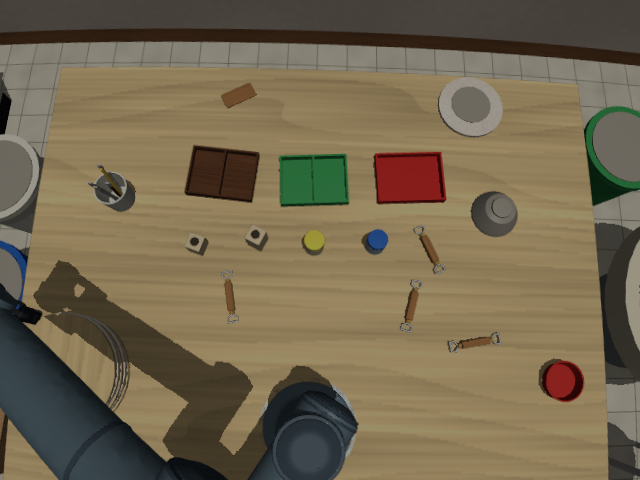

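View pics/scene0.png

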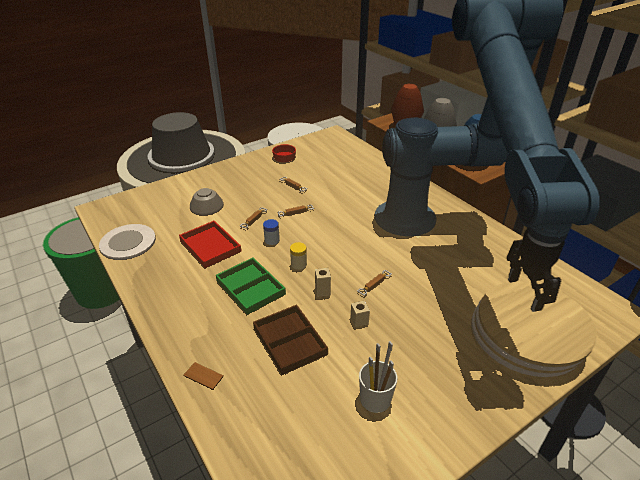

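View pics/wrist0.png

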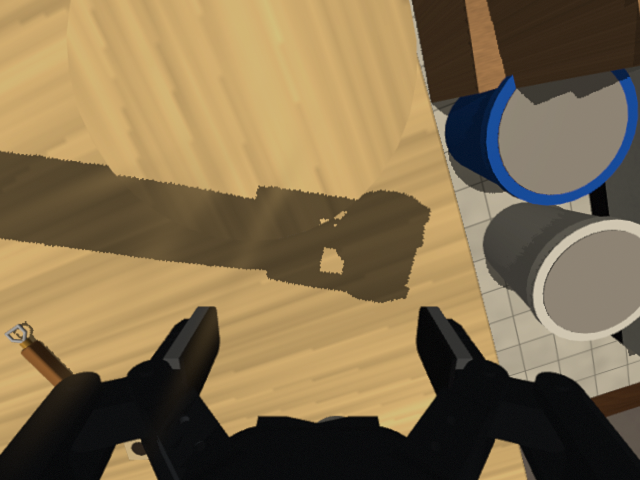

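The top view looks down with image right at world -y and image up at world +x. It shows:
- **Trays:** wood at about (222,174), green (314,180), red (410,178).
- **Jars:** yellow (314,240), blue (377,240).
- **Props:** (256,236) and (196,243).
- **Tools:** four trimmers. The one at (430,250) looks farthest from the base.

Next I'll measure these positions.

```bash
cat > h.py <<'E'
import numpy as np, cv2
from scipy.spatial.transform import Rotation as R
from station import arm,capture,camera_info
def pose(n,st=None):
    c=camera_info(n)
    if n=="wrist":
        T=np.eye(4);T[:3,:3]=R.from_euler('xyz',st["eef_rot"]).as_matrix();T[:3,3]=st["eef_pos"]
        T=T@c["hand_eye"];return c,T[:3,:3],T[:3,3]
    return c,R.from_euler('xyz',c["orientation"]).as_matrix(),np.array(c["origin"])
def ray(n,px,z,st=None):
    c,Rm,o=pose(n,st)
    p=cv2.undistortPoints(np.array(px,float).reshape(-1,1,2),c["camera_matrix"],c["dist"])[:,0]
    d=np.c_[p,np.ones(len(p))]@Rm.T
    return o+d*((z-o[2])/d[:,2])[:,None]
def proj(n,P,st=None):
    c,Rm,o=pose(n,st); q=(np.array(P,float).reshape(-1,3)-o)@Rm
    return cv2.projectPoints(q,np.zeros(3),np.zeros(3),c["camera_matrix"],c["dist"])[0][:,0]
def blobs(img,lo,hi,amin=30):
    hsv=cv2.cvtColor(img,cv2.COLOR_RGB2HSV)
    m=cv2.inRange(hsv,np.array(lo),np.array(hi))
    cs,_=cv2.findContours(m,cv2.RETR_EXTERNAL,cv2.CHAIN_APPROX_NONE)
    return [c for c in cs if cv2.contourArea(c)>amin]
E
python3 - <<'E'
from h import *
im=cv2.imread("pics/top0.png")[:,:,::-1].copy()
for n,lo,hi in [("green",(50,100,40),(80,255,255)),("red",(0,200,60),(5,255,255)),("yellow",(24,180,80),(33,255,255)),("blue",(105,150,50),(125,255,255)),("wood/handle",(0,90,20),(16,255,200))]:
    for c in blobs(im,lo,hi):
        r=cv2.minAreaRect(c);print(n,np.round(r[0],1),np.round(r[1],1),round(r[2]),cv2.contourArea(c))
crop=im[130:270,170:460]; cv2.imwrite("pics/top0c.png",cv2.resize(crop[:,:,::-1],(800,386),interpolation=cv2.INTER_CUBIC))
im=cv2.imread("pics/scene0.png")
cv2.imwrite("pics/scene0c.png",cv2.resize(im[170:390,160:420],(709,600),interpolation=cv2.INTER_CUBIC))
E
```

```text
green [313.4 179.5] [50.5 68.2] 88 3293.5
green [611.5 148. ] [55. 84.] 0 781.5
red [562.3 381.5] [40.1 34.4] 68 796.5
red [410.  176.9] [48.3 68.9] 88 3064.0
blue [ 16.6 260.6] [50.5 14.3] 60 241.0
blue [377.5 239.5] [19. 19.] 90 279.0
wood/handle [  3.5 440.5] [ 7. 65.] 0 264.5
wood/handle [562.9 380.2] [43.8 40.7] 27 1378.5
wood/handle [474.8 342.1] [ 7.4 29.3] 81 171.5
wood/handle [411.3 304.9] [ 7.7 28.4] 13 180.5
wood/handle [229.1 296.1] [28.5  6.9] 83 165.5
wood/handle [429. 249.] [27.7  8. ] 63 188.0
wood/handle [409.9 177.1] [52.  71.1] 88 3466.5
wood/handle [221.2 172.9] [70.1 50.5] 6 3240.0
wood/handle [238.4  94.8] [14.6 32.6] 65 426.0
wood/handle [319.7  42.6] [639.7  23.9] 2 7415.0
```

View pics/top0c.png

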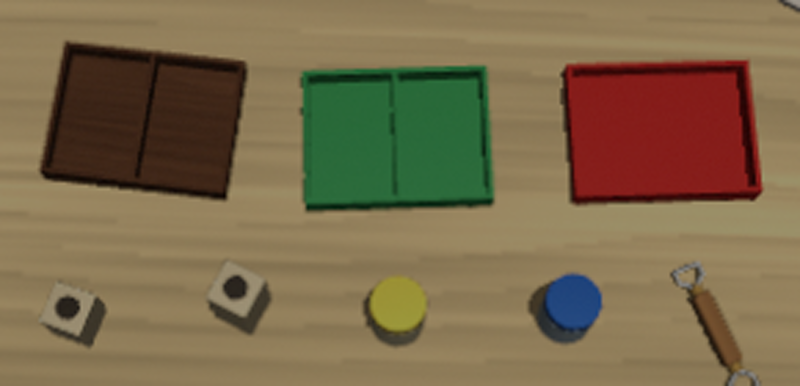

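View pics/scene0c.png

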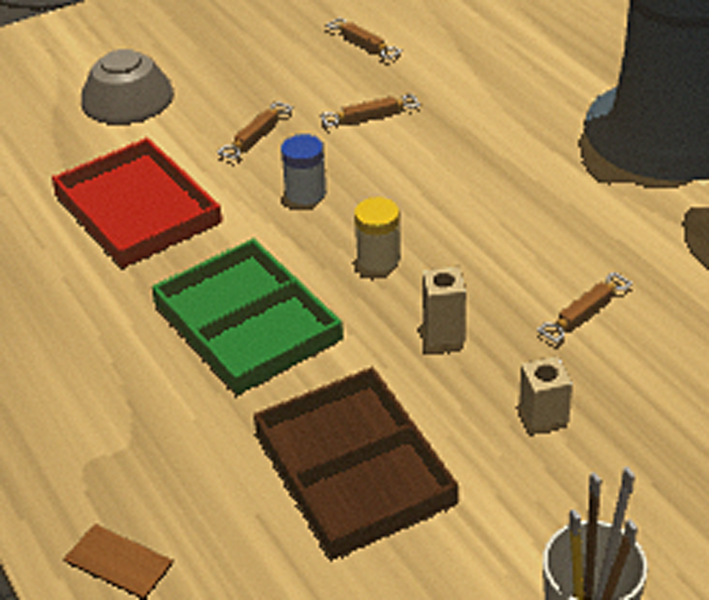

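Run:
```python
from h import *
im=cv2.imread("pics/top0.png")[:,:,::-1].copy()
print("tcp_to_grasp",arm.tcp_to_grasp)
hsv=cv2.cvtColor(im,cv2.COLOR_RGB2HSV)
def cen(m):
    M=cv2.moments(m,True);return np.array([M['m10'],M['m01']])/M['m00']
# lids: minEnclosing
for n,lo,hi,x0 in [("yellow",(22,150,60),(35,255,255),(295,225,335,258)),("blue",(100,120,40),(130,255,255),(360,225,395,258))]:
    m=cv2.inRange(hsv,lo,hi); k=np.zeros_like(m);k[x0[1]:x0[3],x0[0]:x0[2]]=1;m*=k
    c=max(cv2.findContours(m,cv2.RETR_EXTERNAL,cv2.CHAIN_APPROX_NONE)[0],key=cv2.contourArea)
    e=cv2.minAreaRect(c);print(n,e,ray("top",[cen(m)],.070).round(4), ray("top",[e[0]],.07).round(4))
for n,x0,z in [("tall",(244,222,270,252),.075),("short",(182,228,210,258),.055)]:
    s=im[x0[1]:x0[3],x0[0]:x0[2]]; v=s.max(2)
    print(n); 
    g=(v>135)&(cv2.cvtColor(s,cv2.COLOR_RGB2HSV)[:,:,1]<95)
    c=max(cv2.findContours(g.astype(np.uint8),cv2.RETR_EXTERNAL,cv2.CHAIN_APPROX_NONE)[0],key=cv2.contourArea)
    r=cv2.minAreaRect(c); b=cv2.boxPoints(r)+x0[:2]
    print(r, ray("top",b,z).round(4)[:,:2].tolist(), ray("top",[np.array(r[0])+x0[:2]],z).round(4))
    P=ray("top",b,z);d=P[1]-P[0];print("yaw",np.degrees(np.arctan2(d[1],d[0])), np.linalg.norm(d),np.linalg.norm(P[2]-P[1]))
for p in [(474.8,342.1),(411.3,304.9),(229.1,296.1),(429,249)]:
    P=ray("top",[p],.013)[0];print("trim",P.round(4),np.hypot(*P[:2]))
f=lambda L:np.array(L)/2.7586+[170,130]
for n,q in dict(wood=[(66,43),(246,64),(226,196),(43,175)],green=[(303,72),(486,67),(492,202),(307,206)],red=[(566,66),(748,62),(760,196),(573,200)]).items():
    P=ray("top",f(q),.025);d=P[0]-P[1];e=P[1]-P[2];g=P[0]-P[3]
    print(n,P[:,:2].round(3).tolist(),P.mean(0).round(4),"yaw y-axis",np.degrees(np.arctan2(-d[0],d[1])).round(1),"x-axis",[np.degrees(np.arctan2(v[1],v[0])).round(1) for v in(e,g)],[np.linalg.norm(v).round(3) for v in (d,e,g)])
P=ray("top",[(421,234),(437,266)],.012);print(P)
```

```text
tcp_to_grasp 0.0187
yellow ((313.5, 240.0), (19.0, 20.0), 0.0) [[0.4388 0.0023 0.07  ]] [[0.4391 0.0026 0.07  ]]
blue ((377.2500305175781, 239.25003051757812), (19.091880798339844, 19.798988342285156), 45.0) [[ 0.4462 -0.1506  0.07  ]] [[ 0.4466 -0.1507  0.07  ]]
tall
((10.800000190734863, 11.40000057220459), (16.099689483642578, 16.099689483642578), 26.56505012512207) [[0.4393, 0.1695], [0.4756, 0.1544], [0.4589, 0.1186], [0.4228, 0.1339]] [[0.4491 0.1441 0.075 ]]
yaw -22.60072173676078 0.0394003712030336 0.039503065882979825
short
((11.850000381469727, 12.94999885559082), (16.127614974975586, 15.811387062072754), 18.434947967529297) [[0.4164, 0.3189], [0.4546, 0.3098], [0.4431, 0.2707], [0.4051, 0.28]] [[0.4297 0.2948 0.055 ]]
yaw -13.305961158129046 0.039238873790254626 0.04074827770051052
trim [ 0.2108 -0.4009  0.013 ] 0.45289967645658863
trim [ 0.2976 -0.2437  0.013 ] 0.38465607878354197
trim [0.3031 0.2053 0.013 ] 0.3661083740706556
trim [ 0.4401 -0.2898  0.013 ] 0.5269509611910475
wood [[0.694, 0.325], [0.677, 0.151], [0.546, 0.162], [0.561, 0.334]] [0.6195 0.2432 0.025 ] yaw y-axis -5.5 x-axis [np.float64(-4.7), np.float64(-4.0)] [np.float64(0.175), np.float64(0.132), np.float64(0.133)]
green [[0.671, 0.097], [0.682, -0.075], [0.549, -0.083], [0.539, 0.087]] [0.6103 0.0064 0.025 ] yaw y-axis 3.8 x-axis [np.float64(3.3), np.float64(4.4)] [np.float64(0.173), np.float64(0.134), np.float64(0.132)]
red [[0.686, -0.151], [0.698, -0.325], [0.565, -0.332], [0.554, -0.158]] [ 0.6259 -0.2415  0.025 ] yaw y-axis 3.9 x-axis [np.float64(3.0), np.float64(2.9)] [np.float64(0.175), np.float64(0.134), np.float64(0.133)]
[[ 0.478653   -0.27016124  0.012     ]
 [ 0.39738325 -0.30963357  0.012     ]]
```

Run:
```python
from h import *
s=arm.observe();print(R.from_euler('xyz',s["eef_rot"]).as_matrix().round(3))
im=cv2.imread("pics/scene0.png")
def box(c,w,h,yaw,z0,z1):
    a=np.radians(yaw);r=np.array([[np.cos(a),-np.sin(a)],[np.sin(a),np.cos(a)]])
    q=np.array([[1,1],[1,-1],[-1,-1],[-1,1]])*[w/2,h/2]@r.T+c
    return [np.c_[q,np.full(4,z)] for z in(z0,z1)]
for v in ("scene","top"):
    im=cv2.imread(f"pics/{v}0.png")
    for c,w,h,y,z in [((.6195,.2432),.132,.175,-4.7,.025),((.6103,.0064),.132,.175,3.7,.025),((.6259,-.2415),.132,.175,3.4,.025),((.449,.144),.04,.04,-22.6,.075),((.4297,.2948),.04,.04,-13.3,.055),((.439,.0025),.05,.05,0,.07),((.4464,-.1507),.05,.05,0,.07),((.4401,-.2898),.072,.018,25.9,.013)]:
        for P in box(c,w,h,y,0,z): cv2.polylines(im,[(proj(v,P)*8).round().astype(np.int32)],True,(255,0,255),1,cv2.LINE_AA,3)
    im=im[170:390,160:420] if v=="scene" else im[130:280,170:460]
    f=min(800/im.shape[1],600/im.shape[0]);cv2.imwrite(f"pics/{v}chk.png",cv2.resize(im,None,fx=f,fy=f,interpolation=cv2.INTER_CUBIC))
```

```text
[[-0.001  0.362  0.932]
 [-0.001  0.932 -0.362]
 [-1.    -0.002 -0.   ]]
```

View pics/scenechk.png

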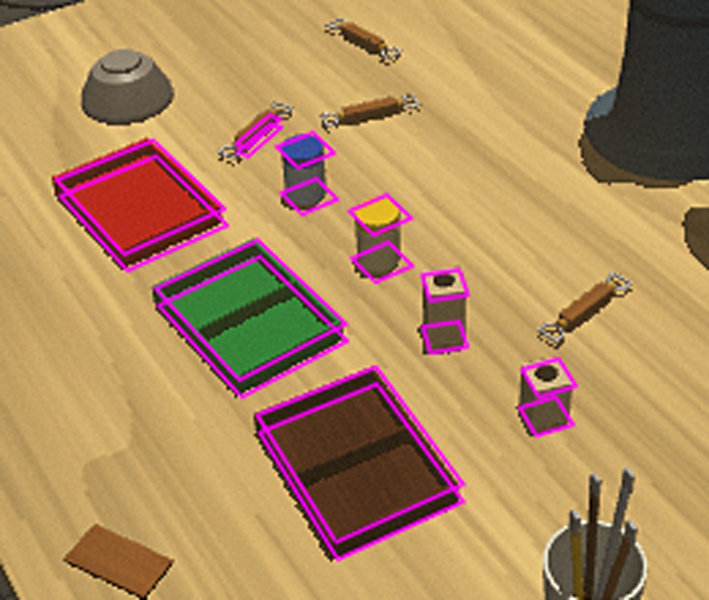

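View pics/topchk.png

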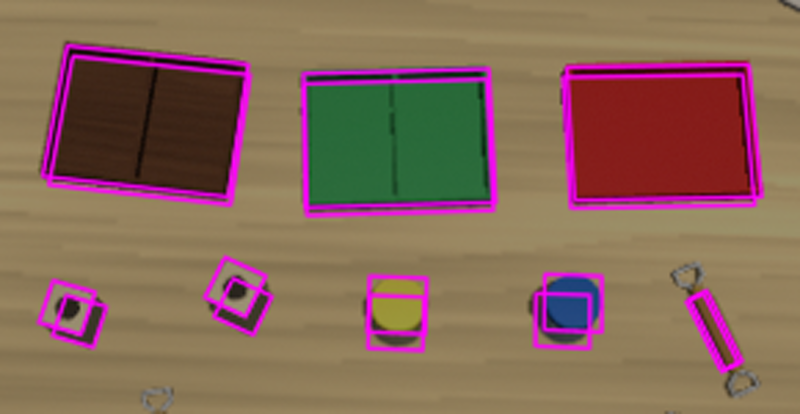

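Both views agree to about 2–3 mm. The farthest trimmer is at (0.440, -0.290), 0.527 m from the base against 0.453 m or less for the others. I'll start with the yellow jar, with the jaws along the tray's x.

{"api": "move_arm", "payload": {"moves": [[[17,-50.3,0],-0.0947,1],[[17,-50.3,0],-0.0947,1],[[17,-50.3,0],-0.0947,1],[[17,-50.3,0],-0.0947,1],[[17,-50.3,0],-0.0947,1],[[17,-50.3,0],-0.0947,1],[[17,-50.3,0],-0.0947,1],[[17,-50.3,0],-0.0947,1],[[17,-50.3,0],-0.0947,1],[[17,-50.3,0],-0.0947,1],[[17,-50.3,0],-0.0947,1],[[17,-50.3,0],-0.0947,1]], "squeeze": 40}}

```text
clock: 1.65
eef_pos: [0.4397, 0.0005, 0.2312]
eef_rot: [1.725, 1.57, 0.215]
ft_force: [0.4, 0.4, 1.2]
gripper_width: 0.0855
```

```bash
cat >> h.py <<'E'
def st():
    s=arm.observe();M=R.from_euler('xyz',s["eef_rot"]).as_matrix()
    print("t",round(s["clock"],2),"tcp",(s["eef_pos"]*1000).round(1),"yaw",round(np.degrees(np.arctan2(M[1,1],M[0,1])),1),"down",M[:,0].round(3),"F",s["ft_force"].round(1),"w",round(s["gripper_width"]*1000,1),"j",s["joint_pos"].round(2))
    return s
def w(n,cam="wrist"):
    s=st();im=capture(cam);cv2.imwrite(f"pics/{n}.png",im[:,:,::-1]);return s,im
E
python3 - <<'E'
from h import *
w("w1")
E
```

```text
t 1.65 tcp [439.7   0.5 231.2] yaw 3.4 down [ 0.  0. -1.] F [0.4 0.4 1.2] w 85.5 j [-0.26 -0.28  2.07  0.    1.34 -0.32]
```

View pics/w1.png

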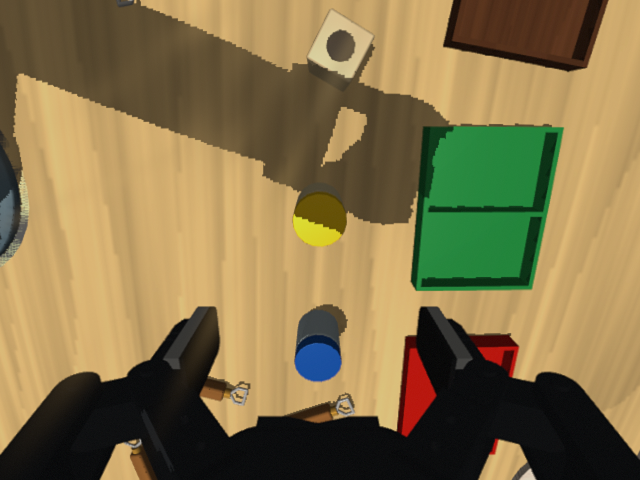

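The wrist view shows the yellow lid at (320,219), the blue lid at (318,358), and the green tray to the right. I'll check these with rays.

Run:
```python
from h import *
s=st()
print(ray("wrist",[(320,219),(318,361)],.07,s).round(4))
g=ray("wrist",[(424,127),(562,128),(531,290),(412,289)],.025,s);print(g.round(3),g.mean(0).round(4))
print(ray("wrist",[(340,45)],.075,s).round(4))
```

```text
t 1.7 tcp [441.3  -4.3 231.6] yaw 3.0 down [ 0.001 -0.004 -1.   ] F [ 0.4 -2.9  0.1] w 85.3 j [-0.27 -0.27  2.07 -0.    1.34 -0.32]
[[ 0.4432 -0.0042  0.07  ]
 [ 0.4497 -0.1581  0.07  ]]
[[ 0.539  0.081  0.025]
 [ 0.675  0.089  0.025]
 [ 0.687 -0.086  0.025]
 [ 0.551 -0.091  0.025]] [ 0.6134 -0.0021  0.025 ]
[[0.4508 0.1366 0.075 ]]
```

{"api": "move_arm", "payload": {"moves": [[[0,0,-35],0,1],[[0,0,-45],0,1],[[0,0,-45],0,1],[[0,0,-30],0,1],[[0,0,0],0,1],[[0,0,0],0,1]]}}

```text
clock: 2.45
eef_pos: [0.4404, 0.002, 0.0775]
eef_rot: [1.265, 1.569, -0.242]
ft_force: [-0.1, 0.4, -0.4]
gripper_width: 0.0854
```

Run:
```python
from h import *
w("w2"); st()
```

```text
t 2.45 tcp [440.4   2.   77.5] yaw 3.6 down [ 0.002 -0.    -1.   ] F [-0.1  0.4 -0.4] w 85.4 j [-0.25 -0.05  2.18  0.    1.   -0.32]
t 2.5 tcp [440.8   2.   77.9] yaw 3.7 down [ 0.003 -0.001 -1.   ] F [-0.2 -0.4  1.2] w 85.1 j [-0.25 -0.05  2.18 -0.    1.   -0.32]
```

View pics/w2.png

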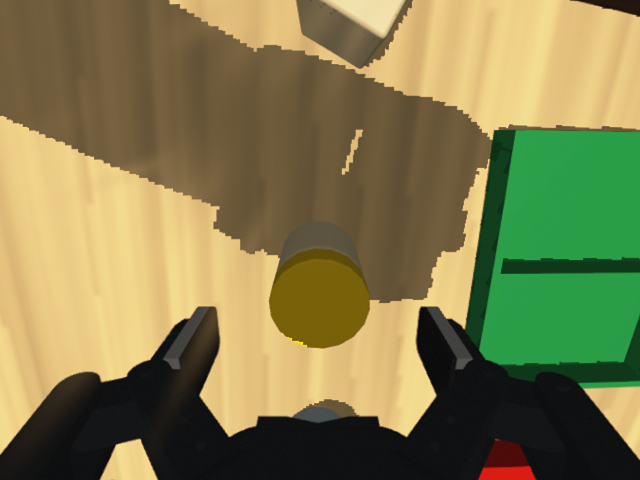

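The lid is centred between the fingers, with its centre at about (320,298). Descend, grip and lift.

{"api": "move_arm", "payload": {"moves": [[[0,0,-25],0,1],[[0,0,-20],0,1],[[0,0,-8],0,1],[[0,0,0],0,1],[[0,0,0],0,0],[[0,0,0],0,0],[[0,0,0],0,0],[[0,0,0],0,0],[[0,0,0],0,0],[[0,0,0],0,0]]}}

```text
clock: 3.75
eef_pos: [0.4404, 0.0021, 0.0244]
eef_rot: [1.266, 1.569, -0.241]
ft_force: [-1.6, -0.1, 6.1]
gripper_width: 0.0492
```

{"api": "move_arm", "payload": {"moves": [[[0,0,15],0,0],[[0,0,30],0,0],[[0,0,30],0,0],[[0,0,15],0,0],[[0,0,0],0,0]]}}

```text
clock: 4.38
eef_pos: [0.4402, 0.0021, 0.1143]
eef_rot: [1.255, 1.568, -0.252]
ft_force: [-0.9, 0.3, -1.2]
gripper_width: 0.0494
```

Run:
```python
from h import *
w("w3")
```

```text
t 4.38 tcp [440.2   2.1 114.3] yaw 3.6 down [ 0.002 -0.001 -1.   ] F [-0.9  0.3 -1.2] w 49.4 j [-0.25 -0.12  2.17  0.    1.09 -0.32]
```

View pics/w3.png

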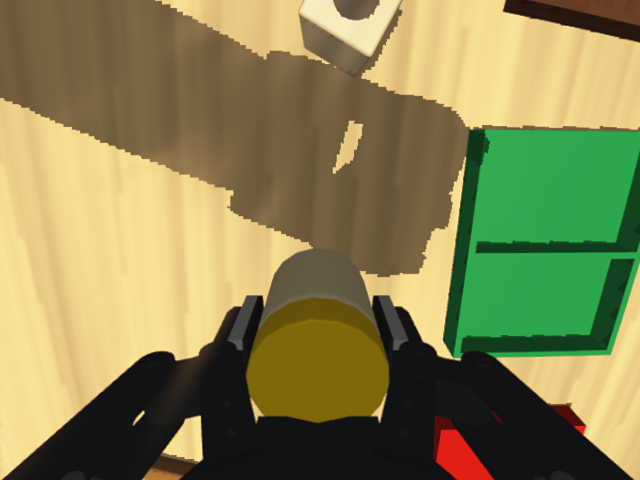

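Held with a width of 49 mm. Carrying it to the +y bay of the green tray.

{"api": "move_arm", "payload": {"moves": [[[20,5,0],0,0],[[35,10,0],0,0],[[40,11,0],0,0],[[40,11,0],0,0],[[33,8,0],0,0],[[0,0,0],0,0],[[0,0,-25],0,0],[[0,0,-35],0,0],[[0,0,-15],0,0],[[0,0,-6],0,0],[[0,0,-2],0,0],[[0,0,0],0,0]]}}

```text
clock: 5.92
eef_pos: [0.6083, 0.0471, 0.0314]
eef_rot: [1.376, 1.569, -0.131]
ft_force: [0.4, 0.2, -1.8]
gripper_width: 0.0493
```

Run:
```python
from h import *
w("s4","scene")
im=cv2.imread("pics/s4.png");cv2.imwrite("pics/s4.png",cv2.resize(im[170:390,160:420],(709,600),interpolation=cv2.INTER_CUBIC))
```

```text
t 5.92 tcp [608.3  47.1  31.4] yaw 3.6 down [ 0.002 -0.    -1.   ] F [ 0.4  0.2 -1.8] w 49.3 j [-0.11  0.4   1.76 -0.    0.97 -0.17]
```

View pics/s4.png

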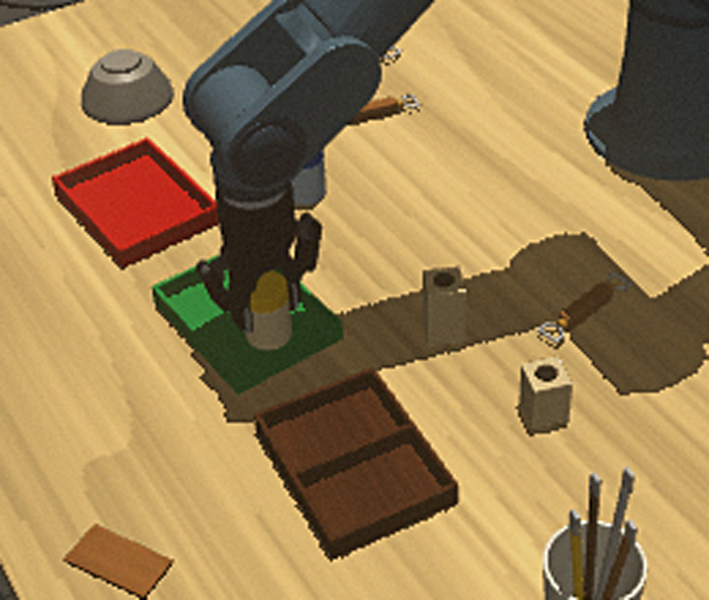

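The jar hangs about 2 mm above the bay floor. Lower, release and rise.

{"api": "move_arm", "payload": {"moves": [[[0,0,-2],0,0],[[0,0,0],0,0],[[0,0,0],0,0.75],[[0,0,0],0,0.85],[[0,0,0],0,0.85],[[0,0,0],0,0.85],[[0,0,15],0,0.85],[[0,0,30],0,1],[[0,0,45],0,1],[[0,0,50],0,1],[[0,0,20],0,1],[[0,0,0],0,1]]}}

```text
clock: 7.48
eef_pos: [0.6084, 0.0471, 0.1901]
eef_rot: [1.394, 1.567, -0.113]
ft_force: [-0.9, 0.3, -0.7]
gripper_width: 0.0853
```

Run:
```python
from h import *
w("w5")
```

```text
t 7.47 tcp [608.4  47.1 190.1] yaw 3.6 down [ 0.003 -0.    -1.   ] F [-0.9  0.3 -0.7] w 85.3 j [-0.11  0.19  1.7  -0.    1.25 -0.17]
```

View pics/w5.png

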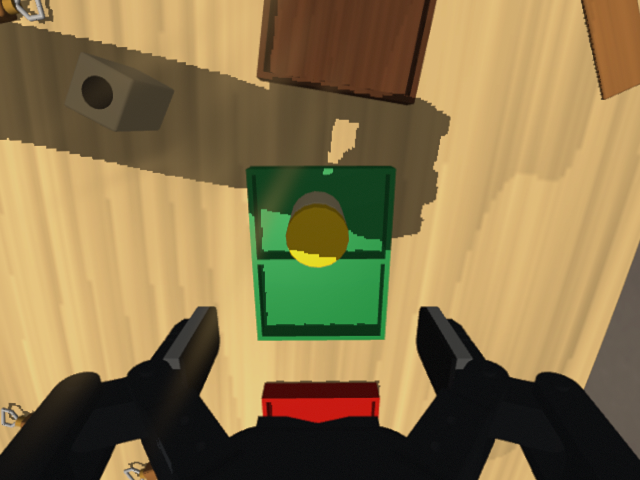

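The yellow jar stands upright in the far bay, with its lid at (318,236). Next is the blue jar.

{"api": "move_arm", "payload": {"moves": [[[-20,-25,0],0,1],[[-30,-37,0],0,1],[[-32,-40,0],0,1],[[-32,-40,0],0,1],[[-30,-37,0],0,1],[[-17,-20,0],0,1],[[0,0,0],0,1],[[0,0,-35],0,1],[[0,0,-45],0,1],[[0,0,-25],0,1],[[0,0,0],0,1],[[0,0,0],0,1]]}}

```text
clock: 9.02
eef_pos: [0.4472, -0.1516, 0.0838]
eef_rot: [1.171, 1.57, -0.335]
ft_force: [0.5, 0.2, -0.0]
gripper_width: 0.0857
```

Run:
```python
from h import *
w("w6")
```

```text
t 9.03 tcp [ 447.2 -151.6   83.8] yaw 3.7 down [ 0.001 -0.    -1.   ] F [ 0.5  0.2 -0. ] w 85.7 j [-0.57  0.02  2.1   0.    1.02 -0.63]
```

View pics/w6.png

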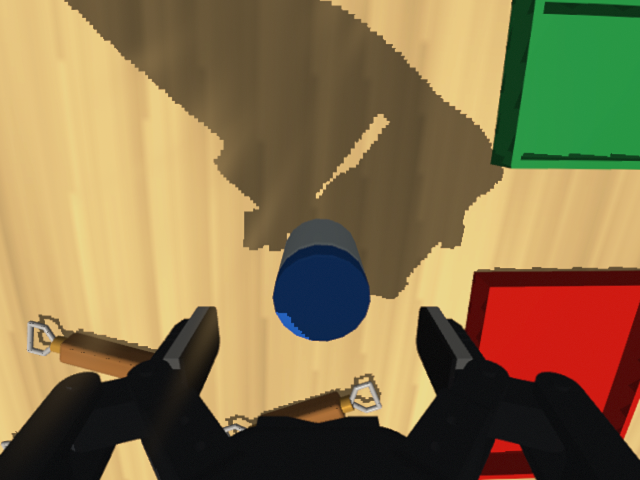

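{"api": "move_arm", "payload": {"moves": [[[0,0,-25],0,1],[[0,0,-25],0,1],[[0,0,-10],0,1],[[0,0,0],0,1],[[0,0,0],0,0],[[0,0,0],0,0],[[0,0,0],0,0],[[0,0,0],0,0],[[0,0,0],0,0],[[0,0,0],0,0]]}}

```text
clock: 10.32
eef_pos: [0.4475, -0.1523, 0.0245]
eef_rot: [0.979, 1.569, -0.528]
ft_force: [-0.3, 1.0, 5.9]
gripper_width: 0.0496
```

{"api": "move_arm", "payload": {"moves": [[[0,0,15],0,0],[[0,0,30],0,0],[[0,0,30],0,0],[[0,0,15],0,0],[[0,0,0],0,0]]}}

```text
clock: 10.95
eef_pos: [0.447, -0.1521, 0.1143]
eef_rot: [0.92, 1.568, -0.587]
ft_force: [0.9, 0.4, -1.6]
gripper_width: 0.0487
```

{"api": "move_arm", "payload": {"moves": [[[20,13,0],0,0],[[35,24,0],0,0],[[40,28,0],0,0],[[40,28,0],0,0],[[32,22,0],0,0],[[0,0,0],0,0],[[0,0,-25],0,0],[[0,0,-35],0,0],[[0,0,-15],0,0],[[0,0,-6],0,0],[[0,0,-3],0,0],[[0,0,0],0,0]]}}

```text
clock: 12.45
eef_pos: [0.6142, -0.037, 0.0302]
eef_rot: [1.254, 1.569, -0.253]
ft_force: [0.6, 0.3, -0.9]
gripper_width: 0.0491
```

Run:
```python
from h import *
w("w7")
```

```text
t 12.45 tcp [614.2 -37.   30.2] yaw 3.6 down [ 0.001 -0.    -1.   ] F [ 0.6  0.3 -0.9] w 49.1 j [-0.24  0.42  1.75 -0.    0.98 -0.31]
```

View pics/w7.png

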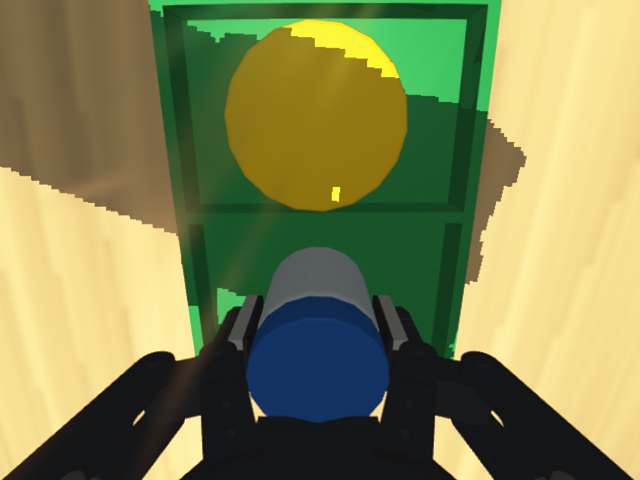

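The blue jar is clear of the divider, in the near bay. Release and rise.

{"api": "move_arm", "payload": {"moves": [[[0,0,-1],0,0],[[0,0,0],0,0],[[0,0,0],0,0.75],[[0,0,0],0,0.85],[[0,0,0],0,0.85],[[0,0,0],0,0.85],[[0,0,15],0,0.85],[[0,0,30],0,1],[[0,0,45],0,1],[[0,0,50],0,1],[[0,0,20],0,1],[[0,0,0],0,1]]}}

```text
clock: 14.0
eef_pos: [0.6144, -0.037, 0.1901]
eef_rot: [1.264, 1.567, -0.243]
ft_force: [0.2, 0.2, -0.8]
gripper_width: 0.0855
```

Run:
```python
from h import *
w("w8")
```

```text
t 14.0 tcp [614.4 -37.  190.1] yaw 3.6 down [ 0.003 -0.001 -1.   ] F [ 0.2  0.2 -0.8] w 85.5 j [-0.24  0.2   1.69  0.    1.25 -0.31]
```

View pics/w8.png

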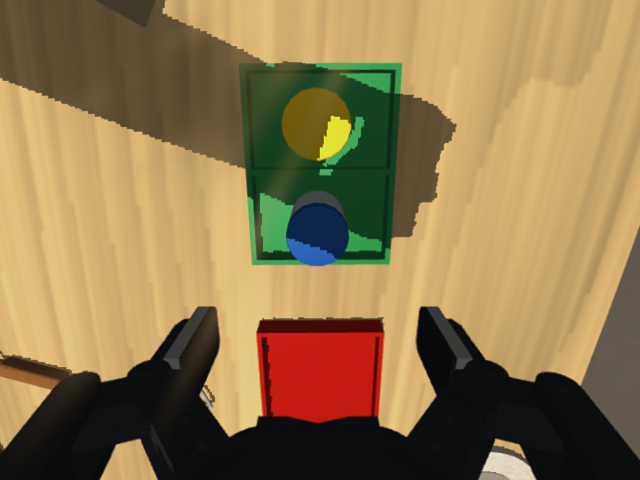

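Both jars stand upright, one per bay. Now the tall prop.

{"api": "move_arm", "payload": {"moves": [[[-20,22,0],-0.06,1],[[-30,33,0],-0.09,1],[[-33,36,0],-0.09,1],[[-33,36,0],-0.09,1],[[-30,33,0],-0.08,1],[[-19,20,0],-0.048,1],[[0,0,0],0,1],[[0,0,-35],0,1],[[0,0,-45],0,1],[[0,0,-15],0,1],[[0,0,0],0,1],[[0,0,0],0,1]]}}

```text
clock: 15.55
eef_pos: [0.4499, 0.1431, 0.0947]
eef_rot: [2.018, 1.568, 0.053]
ft_force: [-0.4, -0.9, 0.0]
gripper_width: 0.0854
```

Run:
```python
from h import *
w("w9")
```

```text
t 15.55 tcp [449.9 143.1  94.7] yaw -22.6 down [ 0.003  0.    -1.   ] F [-0.4 -0.9  0. ] w 85.4 j [ 0.07  0.    2.1  -0.    1.04  0.46]
```

View pics/w9.png

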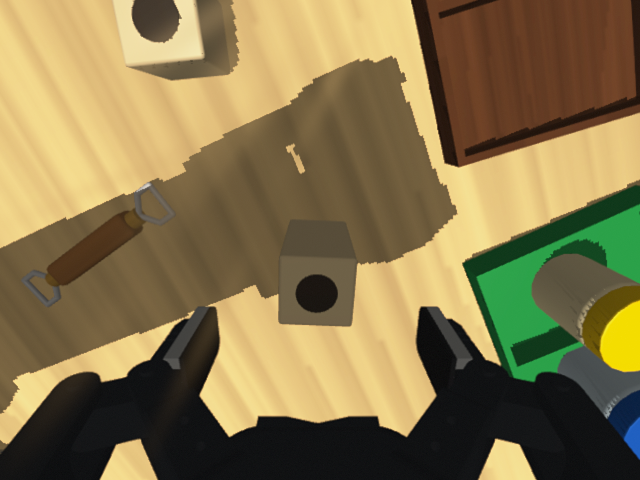

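Well centred, with the spot at (317,294). The prop is rotated about 2° more than the jaws, so I'll trim the yaw, descend and grip.

{"api": "move_arm", "payload": {"moves": [[[0,0,-15],-0.035,1],[[0,0,-30],0,1],[[0,0,-14],0,1],[[0,0,-7],0,1],[[0,0,0],0,1],[[0,0,0],0,0],[[0,0,0],0,0],[[0,0,0],0,0],[[0,0,0],0,0],[[0,0,0],0,0],[[0,0,0],0,0],[[0,0,0],0,0]]}}

```text
clock: 17.1
eef_pos: [0.4491, 0.1433, 0.0279]
eef_rot: [2.103, 1.57, 0.103]
ft_force: [-0.5, -0.0, 5.0]
gripper_width: 0.0394
```

{"api": "move_arm", "payload": {"moves": [[[0,0,15],0,0],[[0,0,30],0,0],[[0,0,30],0,0],[[0,0,15],0,0],[[0,0,0],0,0]]}}

```text
clock: 17.73
eef_pos: [0.4491, 0.1433, 0.1182]
eef_rot: [2.058, 1.569, 0.058]
ft_force: [-0.1, -0.3, -2.2]
gripper_width: 0.0397
```

Run:
```python
from h import *
w("w10")
```

```text
t 17.73 tcp [449.1 143.3 118.2] yaw -24.6 down [ 0.002  0.    -1.   ] F [-0.1 -0.3 -2.2] w 39.7 j [ 0.07 -0.04  2.09 -0.    1.09  0.5 ]
```

View pics/w10.png

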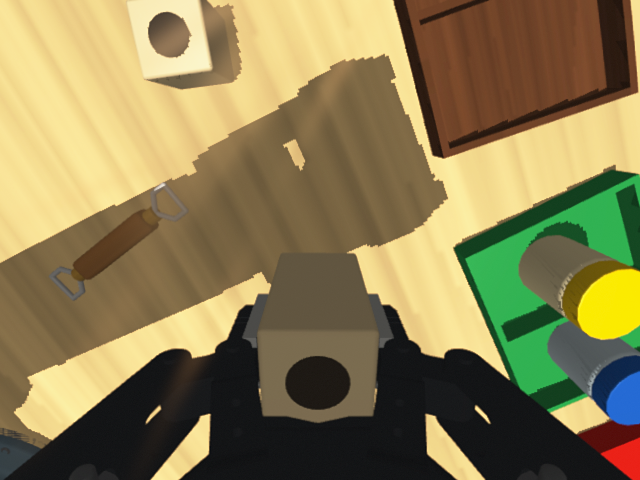

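{"api": "move_arm", "payload": {"moves": [[[20,6,0],0.05,0],[[35,12,0],0.07,0],[[40,13,0],0.08,0],[[40,13,0],0.08,0],[[33,12,0],0.067,0],[[0,0,0],0,0],[[0,0,-20],0,0],[[0,0,-25],0,0],[[0,0,0],0,0],[[0,0,0],0,0]]}}

```text
clock: 19.02
eef_pos: [0.616, 0.1991, 0.0721]
eef_rot: [-1.294, 1.57, -2.948]
ft_force: [0.3, -0.4, -1.3]
gripper_width: 0.0394
```

Run:
```python
from h import *
w("w11")
```

```text
t 19.02 tcp [616.  199.1  72.1] yaw -4.7 down [-0.001 -0.    -1.   ] F [ 0.3 -0.4 -1.3] w 39.4 j [ 0.14  0.42  1.65 -0.    1.07  0.22]
```

View pics/w11.png

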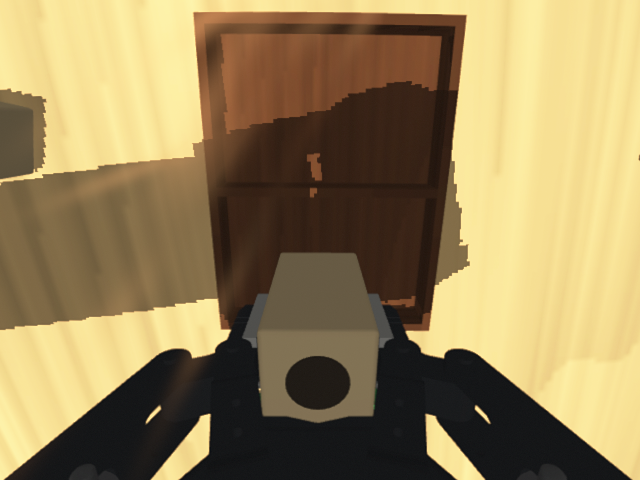

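Run:
```python
from h import *
s=st();g=ray("wrist",[(194,13),(466,15),(429,330),(220,330)],.025,s);print(g.round(3),g.mean(0).round(4))
print(ray("wrist",[(317,253)],s["eef_pos"][2]-.028,s).round(4))
```

```text
t 19.07 tcp [616.7 199.2  72.9] yaw -4.7 down [ 0.001  0.    -1.   ] F [ 0.5 -0.  -0.6] w 39.7 j [0.14 0.42 1.65 0.   1.07 0.22]
[[0.568 0.337 0.025]
 [0.699 0.326 0.025]
 [0.684 0.151 0.025]
 [0.551 0.162 0.025]] [0.6253 0.2439 0.025 ]
[[0.6174 0.2164 0.0449]]
```

The −y bay centre comes out at about (0.619, 0.201) and the prop is within 3 mm of it. Lower and release.

{"api": "move_arm", "payload": {"moves": [[[1,1,-15],0,0],[[0,0,-14],0,0],[[0,0,-7],0,0],[[0,0,-4],0,0],[[0,0,0],0,0],[[0,0,0],0,0.65],[[0,0,0],0,0.8],[[0,0,0],0,0.8],[[0,0,0],0,0.8]]}}

```text
clock: 20.2
eef_pos: [0.6176, 0.2002, 0.0322]
eef_rot: [1.253, 1.571, -0.401]
ft_force: [0.2, -0.5, 0.7]
gripper_width: 0.068
```

{"api": "move_arm", "payload": {"moves": [[[0,0,15],0,0.85],[[0,0,30],0,1],[[0,0,45],0,1],[[0,0,50],0,1],[[0,0,15],0,1],[[0,0,0],0,1]]}}

```text
clock: 20.95
eef_pos: [0.6182, 0.2004, 0.189]
eef_rot: [1.775, 1.568, 0.122]
ft_force: [-0.1, 0.3, 0.5]
gripper_width: 0.0852
```

Run:
```python
from h import *
w("w12")
```

```text
t 20.95 tcp [618.2 200.4 189. ] yaw -4.7 down [ 0.003  0.    -1.   ] F [-0.1  0.3  0.5] w 85.2 j [ 0.14  0.28  1.59 -0.    1.26  0.22]
```

View pics/w12.png

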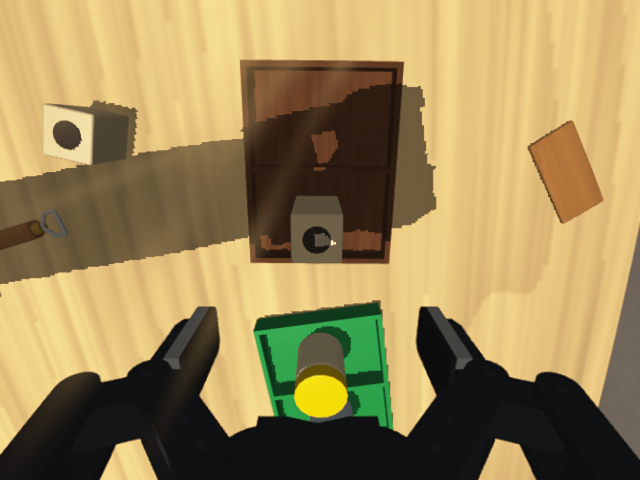

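The tall prop is in place. Now the short prop.

{"api": "move_arm", "payload": {"moves": [[[-22,11,0],0,1],[[-38,19,0],-0.04,1],[[-43,21,0],-0.04,1],[[-43,21,0],-0.04,1],[[-27,14,0],-0.03,1],[[-15,7.5,0],0,1],[[0,0,0],0,1],[[0,0,-35],0,1],[[0,0,-45],0,1],[[0,0,-20],0,1],[[0,0,0],0,1],[[0,0,0],0,1]]}}

```text
clock: 22.5
eef_pos: [0.4309, 0.2937, 0.0882]
eef_rot: [2.119, 1.569, 0.315]
ft_force: [0.7, 0.1, 1.1]
gripper_width: 0.0855
```

Run:
```python
from h import *
w("w13")
```

```text
t 22.5 tcp [430.9 293.7  88.2] yaw -13.4 down [ 0.002  0.001 -1.   ] F [0.7 0.1 1.1] w 85.5 j [ 0.38  0.13  1.98 -0.    1.03  0.61]
```

View pics/w13.png

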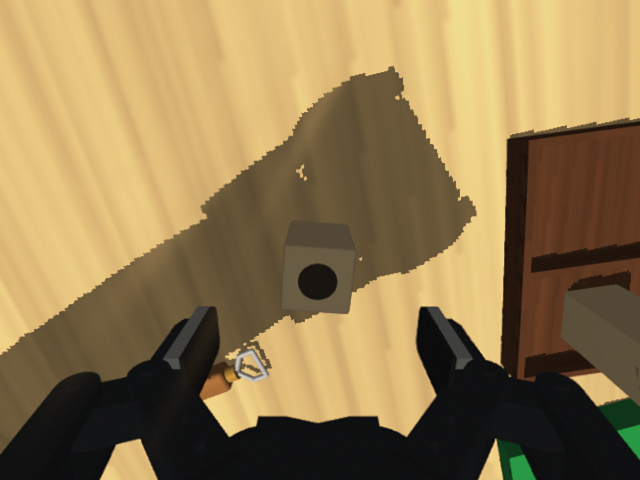

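Centred, with the spot at (318,282). The yaw is off by about 3°, so I'll trim it, descend and grip low.

{"api": "move_arm", "payload": {"moves": [[[0,0,-15],-0.05,1],[[0,0,-30],0,1],[[0,0,-18],0,1],[[0,0,-9],0,1],[[0,0,0],0,1],[[0,0,0],0,0],[[0,0,0],0,0],[[0,0,0],0,0],[[0,0,0],0,0],[[0,0,0],0,0],[[0,0,0],0,0],[[0,0,0],0,0]]}}

```text
clock: 24.05
eef_pos: [0.4302, 0.2941, 0.0161]
eef_rot: [2.264, 1.569, 0.411]
ft_force: [-0.4, 0.1, 6.6]
gripper_width: 0.0399
```

{"api": "move_arm", "payload": {"moves": [[[0,0,15],0,0],[[0,0,30],0,0],[[0,0,30],0,0],[[0,0,15],0,0],[[0,0,0],0,0]]}}

```text
clock: 24.68
eef_pos: [0.43, 0.294, 0.1062]
eef_rot: [2.239, 1.569, 0.386]
ft_force: [-1.0, -0.2, -2.1]
gripper_width: 0.0398
```

Run:
```python
from h import *
w("w14")
```

```text
t 24.68 tcp [430.  294.  106.2] yaw -16.2 down [ 0.002  0.001 -1.   ] F [-1.  -0.2 -2.1] w 39.8 j [0.38 0.1  1.97 0.   1.07 0.66]
```

View pics/w14.png

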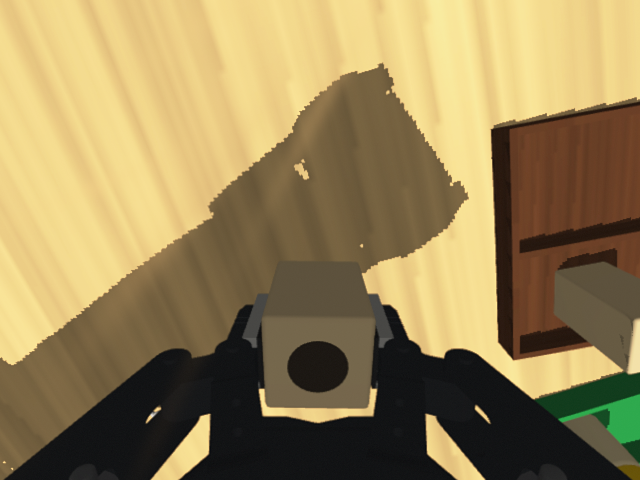

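{"api": "move_arm", "payload": {"moves": [[[22,-1,0],0.03,0],[[40,-2,0],0.05,0],[[45,-2,0],0.06,0],[[45,-2,0],0.06,0],[[42,-1,0],0,0],[[0,0,0],0,0],[[0,0,-20],0,0],[[0,0,-25],0,0],[[0,0,0],0,0]]}}

```text
clock: 25.85
eef_pos: [0.6193, 0.2851, 0.0554]
eef_rot: [-1.227, 1.562, -2.88]
ft_force: [0.3, -0.4, -1.6]
gripper_width: 0.0394
```

Run:
```python
from h import *
w("w15")
```

```text
t 25.85 tcp [619.3 285.1  55.4] yaw -4.7 down [-0.009 -0.002 -1.   ] F [ 0.3 -0.4 -1.6] w 39.4 j [0.27 0.51 1.55 0.   1.08 0.35]
```

View pics/w15.png

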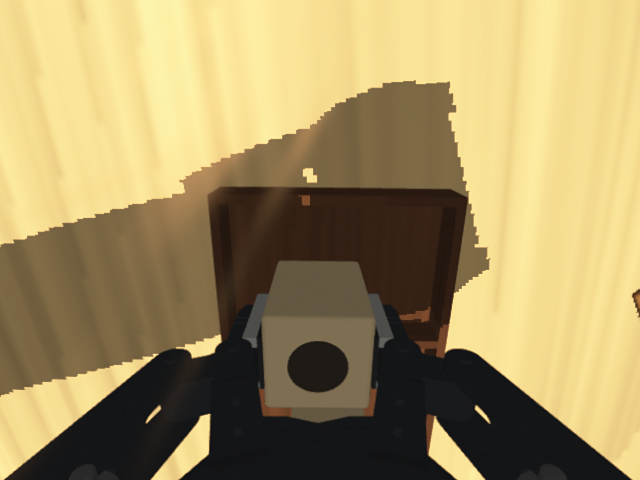

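Run:
```python
from h import *
s=st();g=ray("wrist",[(209,190),(466,193)],.025,s);print(g.round(4),g.mean(0).round(4))
print(s["eef_pos"])
```

```text
t 25.9 tcp [620.9 285.5  57.6] yaw -4.7 down [-0.005 -0.001 -1.   ] F [ 0.3 -0.4 -1.1] w 39.7 j [0.27 0.51 1.55 0.   1.08 0.35]
[[0.5691 0.3395 0.025 ]
 [0.6998 0.3275 0.025 ]] [0.6344 0.3335 0.025 ]
[0.620852   0.28553334 0.05759368]
```

{"api": "move_arm", "payload": {"moves": [[[3,1,-10],0,0],[[0,0,-14],0,0],[[0,0,-9],0,0],[[0,0,-5],0,0],[[0,0,-2],0,0],[[0,0,0],0,0],[[0,0,0],0,0.6],[[0,0,0],0,0.7],[[0,0,0],0,0.7],[[0,0,0],0,0.7]]}}

```text
clock: 27.15
eef_pos: [0.6266, 0.2867, 0.0202]
eef_rot: [1.908, 1.571, 0.255]
ft_force: [-0.1, 0.1, -0.3]
gripper_width: 0.0596
```

{"api": "move_arm", "payload": {"moves": [[[0,0,15],0,0.7],[[0,0,30],0,0.8],[[0,0,45],0,1],[[0,0,50],0,1],[[0,0,25],0,1],[[0,0,0],0,1]]}}

```text
clock: 27.9
eef_pos: [0.6283, 0.2873, 0.1895]
eef_rot: [1.923, 1.564, 0.27]
ft_force: [0.2, -0.3, -0.4]
gripper_width: 0.0854
```

Run:
```python
from h import *
w("w16")
```

```text
t 27.9 tcp [628.3 287.3 189.5] yaw -4.7 down [ 0.007  0.002 -1.   ] F [ 0.2 -0.3 -0.4] w 85.4 j [0.27 0.37 1.48 0.   1.28 0.35]
```

View pics/w16.png

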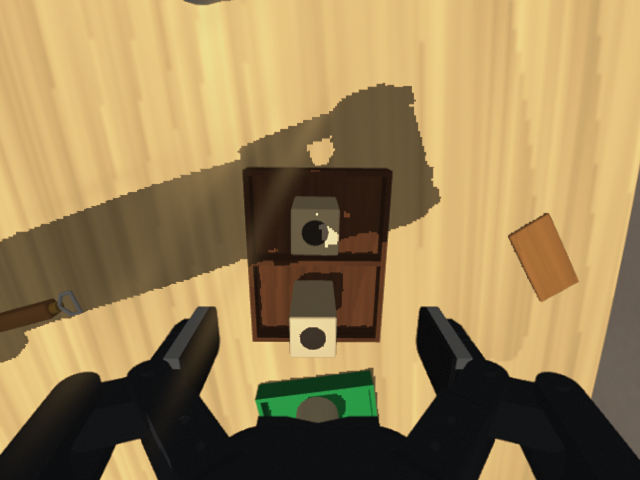

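Both props stand upright, one per bay. Now the trimmer.

{"api": "move_arm", "payload": {"moves": [[[-15.5,-48,0],-0.0865,1],[[-15.5,-48,0],-0.0865,1],[[-15.5,-48,0],-0.0865,1],[[-15.5,-48,0],-0.0865,1],[[-15.5,-48,0],-0.0865,1],[[-15.5,-48,0],-0.0865,1],[[-15.5,-48,0],-0.0865,1],[[-15.5,-48,0],-0.0865,1],[[-15.5,-48,0],-0.0865,1],[[-15.5,-48,0],-0.0865,1],[[-15.5,-48,0],-0.0865,1],[[-15.5,-48,0],-0.0865,1]]}}

```text
clock: 29.45
eef_pos: [0.4389, -0.2899, 0.1832]
eef_rot: [-1.283, 1.567, 2.306]
ft_force: [0.5, -0.4, 0.2]
gripper_width: 0.0852
```

{"api": "move_arm", "payload": {"moves": [[[0,0,0],0,1],[[0,0,0],0,1],[[0,0,-30],0,0.8],[[0,0,-35],0,0.7],[[0,0,-15],0,0.6],[[0,0,0],0,0.6],[[0,0,0],0,0.6]]}}

```text
clock: 30.32
eef_pos: [0.4414, -0.2896, 0.1066]
eef_rot: [1.899, 1.569, -0.792]
ft_force: [0.0, 0.5, 0.0]
gripper_width: 0.051
```

Run:
```python
from h import *
s,im=w("w17")
```

```text
t 30.32 tcp [ 441.4 -289.6  106.6] yaw -64.2 down [ 0.002 -0.002 -1.   ] F [0.  0.5 0. ] w 51.0 j [-0.8   0.11  1.96  0.    1.07  0.32]
```

View pics/w17.png

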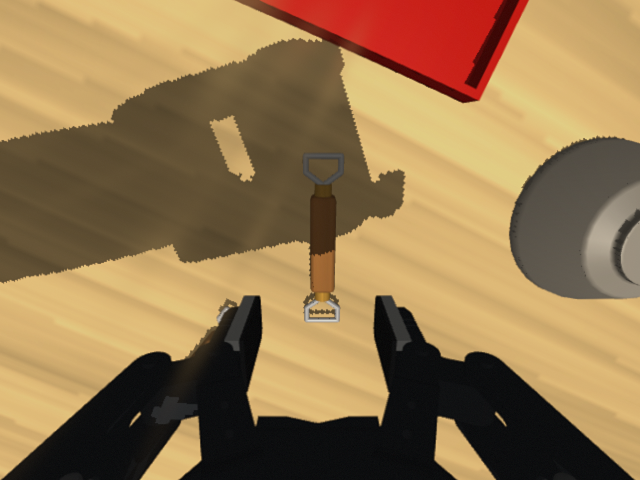

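Run:
```python
from h import *
s=st()
P=ray("wrist",[(323,196),(322.5,292),(323.5,152),(322,321)],.012,s);print(P.round(4)); print(P[:2].mean(0),P[2:].mean(0))
c=ray("top",[(495,205)],.055);print("bowl",c)
```

```text
t 30.38 tcp [ 441.5 -289.8  106.8] yaw -64.2 down [ 0.002 -0.002 -1.   ] F [-0.3  0.4 -0. ] w 51.4 j [-0.8   0.11  1.96 -0.    1.07  0.32]
[[ 0.4741 -0.2786  0.012 ]
 [ 0.4079 -0.3107  0.012 ]
 [ 0.5009 -0.2658  0.012 ]
 [ 0.3851 -0.3214  0.012 ]]
[ 0.44100906 -0.29462676  0.012     ] [ 0.44301889 -0.29360836  0.012     ]
bowl [[ 0.54989327 -0.45073931  0.055     ]]
```

{"api": "move_arm", "payload": {"moves": [[[1,-3,-30],0,0.6],[[0,0,-35],0,0.6],[[0,0,-20],0,0.6],[[0,0,-12],0,0.6],[[0,0,-5],0,0.6],[[0,0,0],0,0.6],[[0,0,0],0,0],[[0,0,0],0,0],[[0,0,0],0,0],[[0,0,0],0,0],[[0,0,0],0,0]]}}

```text
clock: 31.75
eef_pos: [0.4421, -0.2928, 0.0042]
eef_rot: [1.883, 1.569, -0.808]
ft_force: [-0.3, 0.9, 5.5]
gripper_width: 0.017
```

Run:
```python
from h import *
s,im=w("w18")
```

```text
t 31.75 tcp [ 442.1 -292.8    4.2] yaw -64.2 down [ 0.001 -0.001 -1.   ] F [-0.3  0.9  5.5] w 17.0 j [-0.8   0.3   1.97 -0.    0.87  0.32]
```

View pics/w18.png

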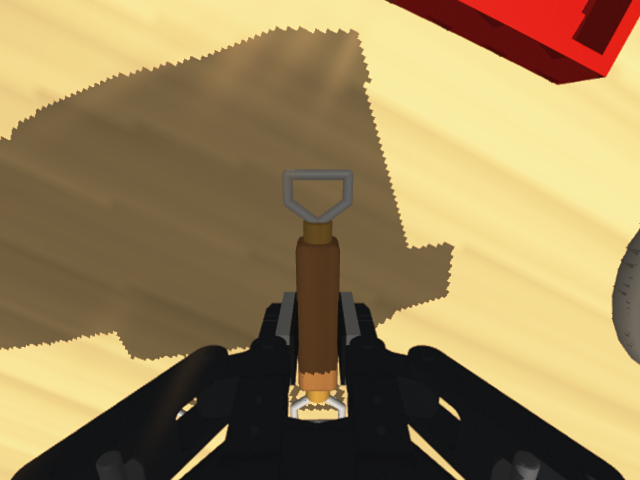

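The handle is gripped at its middle. Lift, turn and carry it to the red tray.

{"api": "move_arm", "payload": {"moves": [[[0,0,15],0,0],[[0,0,35],0,0],[[0,0,35],0,0],[[12,3,15],0.1,0],[[22,6,0],0.15,0],[[25,7,0],0.16,0],[[25,7,0],0.16,0],[[25,7,0],0.16,0],[[25,7,0],0.15,0],[[25,7,0],0.15,0],[[25,7,0],0.15,0],[[0,0,0],0,0]]}}

```text
clock: 33.3
eef_pos: [0.6264, -0.2407, 0.1038]
eef_rot: [0.864, 1.57, -0.646]
ft_force: [0.7, -0.3, -0.1]
gripper_width: 0.017
```

{"api": "move_arm", "payload": {"moves": [[[0,0,0],0,0],[[0,0,0],0,0]]}}

```text
clock: 33.55
eef_pos: [0.6247, -0.2415, 0.1033]
eef_rot: [-2.018, 1.57, 2.752]
ft_force: [-0.1, 0.6, -0.3]
gripper_width: 0.0168
```

Run:
```python
from h import *
s,im=w("w19")
```

```text
t 33.55 tcp [ 624.7 -241.5  103.3] yaw 3.3 down [-0.001  0.    -1.   ] F [-0.1  0.6 -0.3] w 16.8 j [-0.54  0.42  1.58 -0.    1.14 -0.6 ]
```

View pics/w19.png

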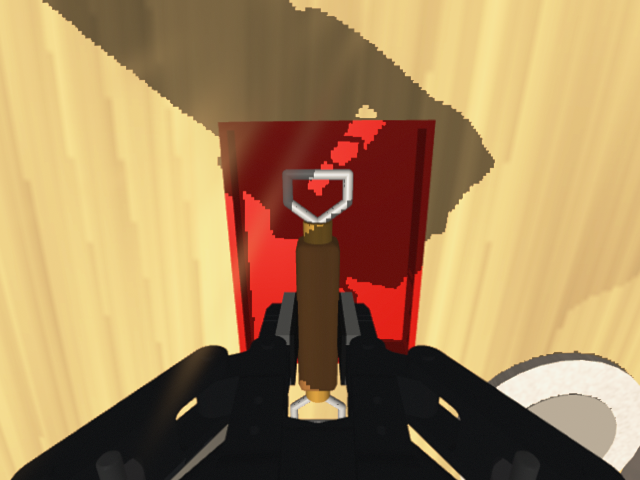

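Run:
```python
from h import *
s=st()
P=ray("wrist",[(219,123),(435,121)],.025,s);m=P.mean(0);print(P.round(4),m)
a=np.radians(3.4);print("centre",m[:2]-.0875*np.array([-np.sin(a),np.cos(a)]))
z=s["eef_pos"][2]
print("loop ends",ray("wrist",[(318,171)],z+.005,s).round(4))
```

```text
t 33.6 tcp [ 624.8 -241.5  103.3] yaw 3.3 down [-0.  0. -1.] F [0.  0.6 0.2] w 17.2 j [-0.54  0.42  1.58 -0.    1.14 -0.6 ]
[[ 0.5597 -0.1625  0.025 ]
 [ 0.6905 -0.1536  0.025 ]] [ 0.6251104  -0.15806567  0.025     ]
centre [ 0.6302997  -0.24541165]
loop ends [[ 0.6207 -0.1779  0.1083]]
```

{"api": "move_arm", "payload": {"moves": [[[3,-1,-25],0,0],[[0,0,-30],0,0],[[0,0,-20],0,0],[[0,0,-11],0,0],[[0,0,-5],0,0],[[0,0,-3],0,0],[[0,0,0],0,0],[[0,0,0],0,0]]}}

```text
clock: 34.6
eef_pos: [0.629, -0.2425, 0.01]
eef_rot: [0.99, 1.57, -0.521]
ft_force: [-0.8, -0.5, -0.2]
gripper_width: 0.0171
```

Run:
```python
from h import *
s,im=w("w20")
```

```text
t 34.6 tcp [ 629.  -242.5   10. ] yaw 3.4 down [ 0.001 -0.001 -1.   ] F [-0.8 -0.5 -0.2] w 17.1 j [-0.54  0.56  1.59  0.    0.99 -0.6 ]
```

View pics/w20.png

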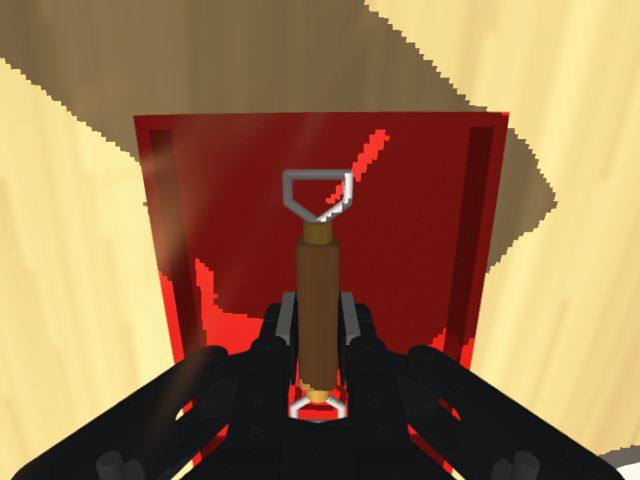

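The tool is just above the tray floor and well inside. Release with a limited opening, rise, and back off toward the robot.

{"api": "move_arm", "payload": {"moves": [[[0,0,-1],0,0],[[0,0,0],0,0],[[0,0,0],0,0.35],[[0,0,0],0,0.5],[[0,0,0],0,0.5],[[0,0,10],0,0.5],[[0,0,30],0,0.5],[[0,0,45],0,0.5],[[0,0,50],0,0.5],[[0,0,50],0,0.5],[[0,0,20],0,0.5],[[0,0,0],0,0.5]]}}

```text
clock: 36.15
eef_pos: [0.6291, -0.2426, 0.2149]
eef_rot: [0.974, 1.568, -0.537]
ft_force: [0.9, -0.1, 0.1]
gripper_width: 0.0422
```

{"api": "move_arm", "payload": {"moves": [[[-20,-5,10],0,0.5],[[-40,-10,10],0,0.5],[[-40,-10,10],0,0.5],[[-40,-10,10],0,0.5],[[-30,-10,0],0,0.5],[[0,0,0],0,0.5],[[0,0,0],0,0.5]]}}

```text
clock: 37.02
eef_pos: [0.4583, -0.2867, 0.2514]
eef_rot: [-2.498, 1.568, 2.274]
ft_force: [0.7, -0.3, -0.6]
gripper_width: 0.0422
```

Run:
```python
from h import *
s,im=w("t21","top");cv2.imwrite("pics/t21.png",cv2.resize(im[130:270,170:460,::-1],(800,386),interpolation=cv2.INTER_CUBIC))
s,im=w("s21","scene");cv2.imwrite("pics/s21.png",cv2.resize(im[130:390,100:420,::-1],(738,600),interpolation=cv2.INTER_CUBIC))
w("w21")
```

```text
t 37.02 tcp [ 458.3 -286.7  251.4] yaw 3.4 down [-0.002  0.002 -1.   ] F [ 0.7 -0.3 -0.6] w 42.2 j [-0.77 -0.03  1.82  0.    1.36 -0.83]
t 37.08 tcp [ 458.7 -286.7  251.8] yaw 3.4 down [-0.002  0.002 -1.   ] F [ 0.5  0.7 -0.3] w 42.6 j [-0.77 -0.03  1.82  0.    1.36 -0.83]
t 37.12 tcp [ 458.9 -286.7  252.1] yaw 3.5 down [-0.001  0.001 -1.   ] F [-0.5 -0.5 -0.7] w 42.9 j [-0.77 -0.03  1.81  0.    1.36 -0.83]
```

View pics/t21.png

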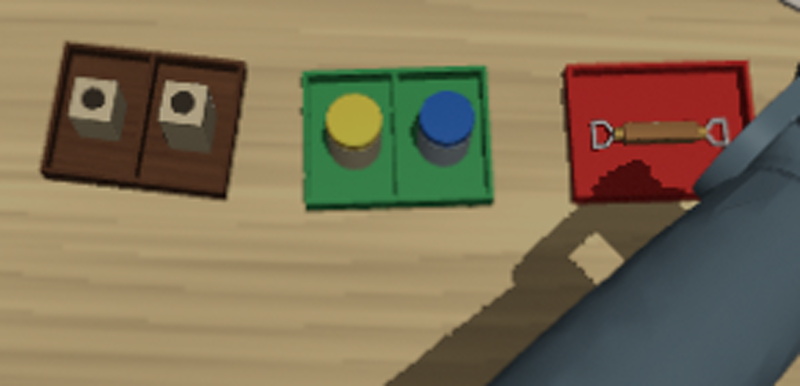

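View pics/s21.png

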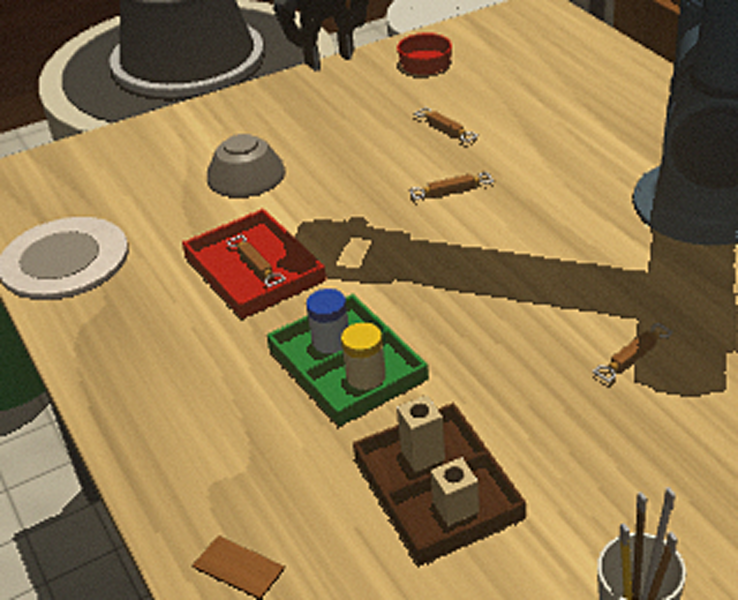

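Both views show every item placed: props at crop positions (94,98) and (183,102), jars at (354,120) and (446,118), and the tool flat at (660,132). The bowl and pot have not moved. Handing in.

Run:
```python
from station import arm
print(arm.finish_job())
```

```text
the job is handed in; nothing more can be done
None
```

The job is done and handed in at about 37 s on the robot's clock (limit 112 s).

- **Jars:** both stand upright in the green tray, yellow in the +y bay and blue in the -y bay.
- **Props:** both stand upright in the wooden tray, tall in the -y bay and short in the +y bay.
- **Trimming tool:** the one farthest from the base (0.527 m; the look-alikes were at 0.453 m or less) lies flat along the red tray's y.

The last top and scene pictures showed all five clear of the walls and dividers. In the scene picture the bowl, pot and three look-alike tools were where they started. I judged that by eye and did not measure it. The arm was clear of everything. The wrist force in my readings stayed under about 7 N.

**Disagreement:** the top and wrist cameras differed by 2–7 mm on the tray centres. I placed each item near the average of the two, which was well inside the free space in each tray. No check failed.

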